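# Clamp a glued tray: spring-lid case and cam jig

## Task

Press the latch paddle on the front of the plywood case and let its sprung lid fly fully open by itself, never touching the lid; then lift out the small plywood tray. Lower it flat onto the board of the cam clamp jig before letting go of it, lengthwise and central between the fence and the sprung rubber pad. Then turn the cam lever just far enough that the pad takes up the gap and holds the tray against the fence with its spring squeezed in about a third (roughly 4 of its 12 mm, never near its stop), let go, and leave the lid open and everything else on the bench as it was.

Things in the scene. Friction and masses are not known exactly. Their poses are not given: they have to be found in the camera images.
- case: Plywood case fixed to the bench, 190 x 190 x 60 mm plus lid, walls and floor 6 mm thick; holds the tray. Origin at the centre of its underside; its -x side is the front (latch), +x side the hinge, z up. It may stand left or right of the jig.
- paddle (a point): Centre of the top of the steel latch paddle, 44 mm (along case x) x 60 mm (along case y), which sticks out in front of the case at a height of 56 mm, 155 mm in front of the case's origin (case x = -0.155). Pressed down there it tips; about 5 mm of travel and 2.5 N frees the lid, 11 mm and 3.7 N is its stop. It springs back when let go. Next to it, towards the case, a steel hook stands up to 72 mm.
- latch (a joint): Tipping angle of the latch paddle, rad: 0 at rest, the hook lets go of the lid at about 0.12, stop at 0.25.
- lid (a joint): Opening angle of the case's lid, rad: 0 shut, 1.85 fully open (leaning back past upright). A 190 x 190 x 6 mm plywood panel hinged on the far (+x) top edge of the case; a spring throws it open in about 1 s once the latch is pressed. Its free edge sweeps up and back within the case's outline (plus a 15 mm tab at the front), so that a hand over the paddle is clear of it only if it does not overhang the case.
- lid_edge (a point): Middle of the lid's free edge, on its outer face.
- tray_mid (a point): Centre (half-way up) of the loose plywood tray, an open finger-jointed box 120 mm long (its x) x 56 mm wide (its y) x 40 mm high, walls 4 mm, about 0.12 kg. It starts on the floor of the case (its underside 6 mm above the bench) under the lid, its length roughly along the case's x.
- jig: Cam clamp jig fixed to the bench: a wooden board 150 (x) x 265 (y) mm, its top 15 mm above the bench. Origin on the bench, on the jig's centre line; z up. Along the jig's y from - to +: cam lever pivot (y = -0.070), metal jaw, sprung rubber pad, free bay for the tray, wooden fence. The tray goes there with its length along the jig's y, centred on x = 0 (within 15 mm) and square within 0.15 rad.
- pad_face (a point): Middle of the face of the rubber pad (70 mm wide, 32 mm high), which bears on the tray; its axes are the jig's. It moves to the jig's +y with the cam.
- fence_face (a point): Middle of the face of the fence (100 mm wide, 35 mm high above the board) that looks to the pad; its axes are the jig's. The distance from pad face to fence face is about 129 to 139 mm at the start, differing from day to day; the fence itself is fixed.
- pad (a joint): How far the pad's spring is squeezed in, m: 0 free, 0.012 at its stop; 0.9 N per mm. It must finish between 0.0015 and 0.008 and never pass 0.010.
- lever (a joint): Angle of the cam lever, rad, from 0 (slack; lever along the jig's -y) to 2.4, growing clockwise seen from above, by way of the jig's -x. It moves the jaw and pad towards the fence by 16 mm x (1 - cos(angle)). Starts between 0 and 0.4; stays where it is left (stiff: about 4 N at the knob when free, about 5 N when clamping).
- knob (a point): Centre (half-way up) of the upright round black knob at the end of the cam lever, 24 mm diameter, 45 mm high (its top 94 mm, its foot 49 mm above the bench), 80 mm from the pivot.
- pivot (a point): Point on the upright pivot axis of the cam lever, at the height of the knob's centre.
- tape_roll: Bystander, leave alone: roll of paper tape lying flat, 84 mm across, 24 mm high.
- glue_bottle: Bystander, leave alone: white bottle standing, 56 mm across, 150 mm high.
- big_tray: Bystander, leave alone: larger plywood tray, 150 x 110 x 45 mm, already finished.
- mug: Bystander, leave alone: white mug, 80 mm across, 90 mm high.
- mallet: Bystander, leave alone: hammer lying flat.
- screwdriver: Bystander, leave alone: screwdriver lying flat.
- offcut: Bystander, leave alone: flat wooden offcut 110 x 50 x 18 mm.

How it is judged:
By the outcome, as a careful person would: the job done as asked, in the order asked, and still so for the second after the job is handed in, with the robot touching nothing.
It also fails if it takes over 72 s, if anything falls off the work surface, if the arm or the gripper's body presses on something with over 40 N, if the wrist force passes 120 N, or if a joint passes its speed limit or range.

## Robot

A 6-joint arm with a two-finger parallel gripper is mounted at the origin on the work surface. World frame = base frame: x ahead of the robot, y to its left, z up, the work surface at z = 0. Lengths are in mm, angles in rad, forces in N, time in s.
With the tool pointing down it reaches from about 350 to 775 mm from the base axis. Payload 7.3 kg.
Tool frame: the origin (TCP) lies on the centre line of the jaws, within the pads' length; the fingertips stand 17 mm ahead of it and the grasp point (between the pads) lies 2 mm behind it; z points along the fingers, y is the line along which they close (so a half turn about z gives the same grasp; the last joint's range is limited). The gripper opens to 92 mm and grips with 3 to 60 N. Pads are 19 mm wide; open, the fingers measure 130 mm over their backs; the gripper's body (75 mm by 190 mm) begins 47 mm behind the grasp point.
Start: joints at [1.091, 0.342, 1.524, -0, 1.275, -0.146], TCP at [171.994, 496.046, 243.741] pointing down, gripper open.
Joint ranges: [-2.53, 2.53], [-0.77, 2.02], [0.04, 2.7], [-1, 4.14], [0.28, 2.66], [-3.11, 3.11]. Speed limits (rad/s): [2.57, 2.57, 3.14, 3.14, 3.14, 3.14].

## Interface

Orientations are given as [roll, pitch, yaw] about the fixed x, y, z axes, in that order (R = Rz(yaw) Ry(pitch) Rx(roll)).
In Python, from plant import bot gives the robot as it stands. The module is installed in compiled form; this text tells all that it offers.
- The arm moves only by the shell command python3 -m pendant 'ROWS'. ROWS is JSON, a list of rows, each a list of 3 entries, a list of its own where there are three numbers: the shift along the world's x, y, z as a fraction of full scale, then the turn, a rotation vector about the world's x, y, z as a fraction of full scale, then the opening, from -1 (shut) to 1 (fully open), so that 0 is half open. In form: [[[tx, ty, tz], [rx, ry, rz], claw], ...]. A call has exactly 10 rows; each row shifts and turns the commanded pose from where the row before left it; what a row does not reach is not made up. Full scale, the value 1, is 30 mm for a shift and 0.12 rad for a turn. A row lasts 1/12 s, in which the tool goes at most 41.7 mm and 7.16 degrees, less where a joint would pass 70% of its speed; a pose out of reach is approached as far as the arm can. A call with a number of a shift or a turn outside -1 to 1 is refused whole. A call with a gripper value outside its range is refused whole. The fingers move at their own pace and stop on an object; the grip force is fixed at half the most. Time passes only in rows, so rows that do not move let the fingers close, or fill a call up. It gives the time, the measured TCP pose, the force, the opening and the grip force at its end, in the units of the state.
- bot.get_obs(): the state, without advancing time (a new reading comes with each control period).
- bot.capture(name): name is "scene" or "top" or "wrist"; returns the picture (480x640x3 uint8, blue, green, red); there is no depth.
- bot.camera_params(name): a dict with "fovy" (degrees; the focal length in pixels is half the picture's height over the tangent of half this angle, whatever the lens; pixels are square), "cx", "cy" (the principal point, pixels), "camera_from_world" (4x4, takes a point from world to camera coordinates). Camera axes: x right, y down, z forward; pixel columns grow to the right and rows downward; lengths in mm; the calibration is good to about 2 mm. A picture is of the moment at which its call begins: read the wrist's pose just before it. camera_params takes no time and is no camera call; for the wrist camera it gives the pose at the moment of the call.
- bot.close_job(): hands the job in; it is judged then, once.
The state is a dict: "time": time; "joint_positions": joint angles; "dq": joint speeds; "tau": joint torques, N m; "tool_pos": TCP position; "tcp_rot": TCP orientation; "contact_force": force on the tool from outside, world axes, zero at the start; "moment": the same for the moment, N m; "grip_width": finger opening in mm; "finger_force": force on a finger pad.
Only numpy, scipy, OpenCV 4.12 (cv2) and the standard library are available. Lean on these libraries where they do the work, as an engineer would, in place of code of your own. Each camera call takes 0.05 s, during which the arm holds its last target. There are 200 camera calls.

## Working session

There is one attempt and no reset: what is moved stays moved. The work goes in short steps, Python scripts to look and compute and a shell command to move; the robot and the scene stay as the last step left them, time stands still between calls to the robot, and variables do not carry over. Pictures are saved under pics/ and viewed, at most 10 in all, crops included, and the job is handed in when it is done.

```bash
mkdir -p pics
cat > h.py <<'E'
import numpy as np, cv2
from plant import bot
def cam(n):
    p=bot.camera_params(n); return 240/np.tan(np.radians(p["fovy"])/2),p["cx"],p["cy"],np.array(p["camera_from_world"])
def ray(n,u,v,z,c=None):
    f,cx,cy,T=c or cam(n); R=T[:3,:3]; o=-R.T@T[:3,3]; d=R.T@np.array([(u-cx)/f,(v-cy)/f,1]); return o+d*(z-o[2])/d[2]
def proj(n,P,c=None):
    f,cx,cy,T=c or cam(n); q=T[:3,:3]@np.array(P,float)+T[:3,3]; return cx+f*q[0]/q[2],cy+f*q[1]/q[2]
def st():
    o=bot.get_obs(); print({k:np.round(o[k],3).tolist() for k in("time","tool_pos","tcp_rot","contact_force","grip_width","joint_positions")})
E
python3 - <<'E'
from h import *
st()
for n in("top","scene"):
    cv2.imwrite(f"pics/{n}0.png",bot.capture(n)); f,cx,cy,T=cam(n); print(n,f,cx,cy,(-T[:3,:3].T@T[:3,3]).round(),T[:3,:3].round(2).tolist())
E
```

```text
{'time': 0.0, 'tool_pos': [171.806, 495.693, 243.051], 'tcp_rot': [-3.14, -0.0, 2.808], 'contact_force': [-0.107, -0.556, 0.095], 'grip_width': 91.409, 'joint_positions': [1.091, 0.343, 1.525, 0.0, 1.275, -0.146]}
top 487.23369904020836 325.37329233858594 248.9406536127224 [ 360.   -5. 1306.] [[-0.02, -1.0, -0.02], [-0.99, 0.02, -0.17], [0.17, 0.02, -0.99]]
scene 473.64744222617577 315.3929122387667 241.70272307472493 [ 971. -774. 1059.] [[0.89, 0.45, -0.01], [0.33, -0.67, -0.67], [-0.31, 0.59, -0.74]]
```

View pics/top0.png

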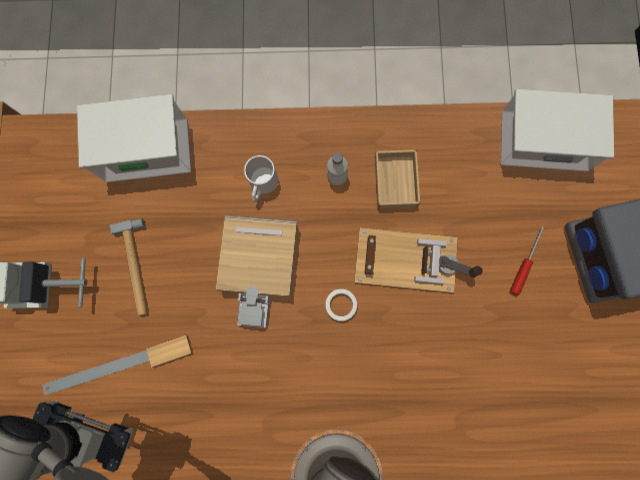

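View pics/scene0.png

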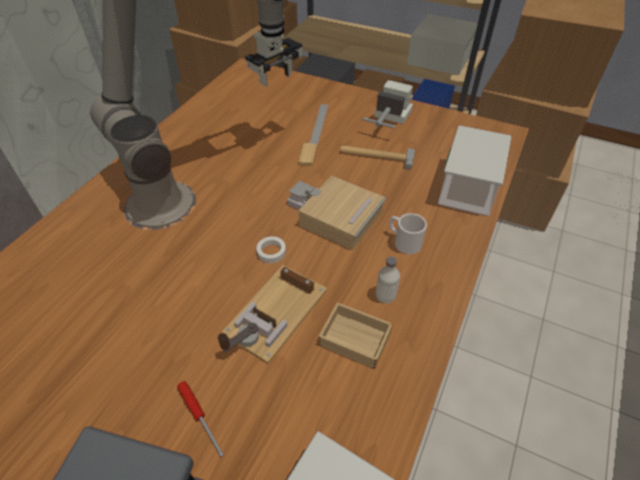

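The top view shows the case around (257,256) with its paddle at (253,308), and the jig around (406,261) with its fence at left (370,256) and knob at (475,271). The tape roll is at (341,305), between them. I'll enlarge it for exact pixels.

Run:
```python
import cv2
i=cv2.imread("pics/top0.png")[200:335,205:495]
cv2.imwrite("pics/crop1.png",cv2.resize(i,(798,372),interpolation=cv2.INTER_CUBIC)); print(798/290,372/135)
```

```text
2.7517241379310344 2.7555555555555555
```

View pics/crop1.png

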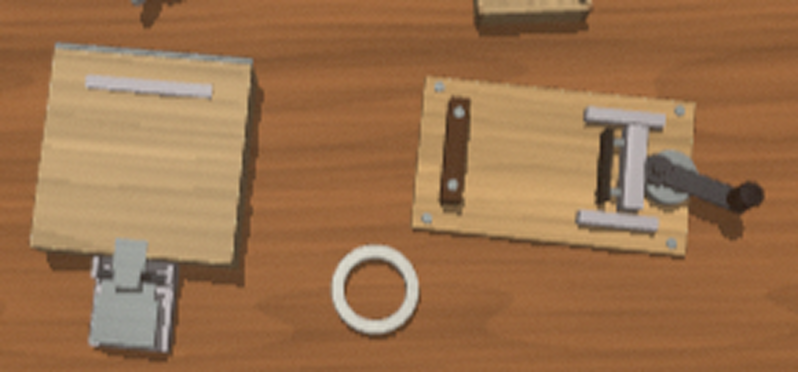

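Run:
```python
from h import *
c=cam("top")
def g(u,v,z): return ray("top",205+(u+.5)/2.752-.5,200+(v+.5)/2.7556-.5,z,c)[:2]
L=np.array([g(*p,66) for p in[(55,47),(252,62),(233,264),(32,246)]])
B=np.array([g(*p,15) for p in[(428,77),(695,102),(686,256),(414,229)]])
P=np.array([g(*p,56) for p in[(97,280),(158,290),(154,350),(90,345)]])
for n,Q in(("lid",L),("board",B),("paddle",P)):
    d=np.roll(Q,-1,0)-Q; print(n,Q.round(),Q.mean(0).round(1),np.linalg.norm(d,axis=1).round(1),np.arctan2(d[:,1],d[:,0]).round(3))
for n,p in dict(knobtop=(747,195,94),pivot=(661,170,75),fencetop=(462,97,50),fencetop2=(453,207,50),padtop=(606,130,48),padtop2=(601,203,48)).items(): print(n,g(*p).round(1))
```

```text
lid [[665. 278.]
 [647.  90.]
 [456. 109.]
 [476. 296.]] [561.2 193.6] [188.8 191.6 188.1 190.1] [-1.669  3.044  1.464 -0.094]
board [[ 640.  -79.]
 [ 610. -338.]
 [ 460. -320.]
 [ 491.  -61.]] [ 550.1 -199.5] [261.3 150.8 261.2 150.4] [-1.687  3.023  1.453 -0.118]
paddle [[444. 237.]
 [434. 180.]
 [379. 183.]
 [385. 243.]] [410.6 210.9] [58.  55.1 59.6 60. ] [-1.749  3.08   1.478 -0.095]
knobtop [ 508.  -359.3]
pivot [ 535.  -287.5]
fencetop [ 612.3 -108.5]
fencetop2 [507.2 -96.6]
padtop [ 578.1 -244. ]
padtop2 [ 508.6 -235.8]
```

The lid measures 189 x 191 mm and the board 261 x 151 mm, which agrees with the sizes given. So the case centre is about (561,194) with yaw -0.095, and the jig yaw is about -0.118. I'll move above the paddle with the gripper closing.

```bash
python3 -m pendant '[[[0.77,-0.95,0],[0,0,0.2],-1],[[0.77,-0.95,0],[0,0,0.2],-1],[[0.77,-0.95,0],[0,0,0.2],-1],[[0.77,-0.95,0],[0,0,0.2],-1],[[0.77,-0.95,0],[0,0,0.2],-1],[[0.77,-0.95,0],[0,0,0.2],-1],[[0.77,-0.95,0],[0,0,0.2],-1],[[0.77,-0.95,0],[0,0,0.2],-1],[[0.77,-0.95,0],[0,0,0.2],-1],[[0.77,-0.95,0],[0,0,0.2],-1]]'
python3 - <<'E'
from h import *
st(); o=bot.get_obs(); c=cam("wrist"); cv2.imwrite("pics/w1.png",bot.capture("wrist"))
o2=-c[3][:3,:3].T@c[3][:3,3]; print(o2, c[3][:3,:3].round(2).tolist())
E
```

```text
time: 0.93
tool_pos: [403.6, 209.4, 243.6]
tcp_rot: [-3.142, -0.0, 3.049]
contact_force: [1.8, 1.2, -0.4]
grip_width: 30.0
finger_force: 0.0
{'time': 0.933, 'tool_pos': [403.63, 209.379, 243.587], 'tcp_rot': [-3.142, -0.0, 3.049], 'contact_force': [1.8, 1.184, -0.42], 'grip_width': 30.02, 'joint_positions': [0.31, 0.213, 1.705, 0.0, 1.224, -1.169]}
[320.71938322 218.25221966 383.64640448] [[0.09, 1.0, -0.0], [0.95, -0.09, 0.3], [0.3, -0.03, -0.95]]
```

View pics/w1.png

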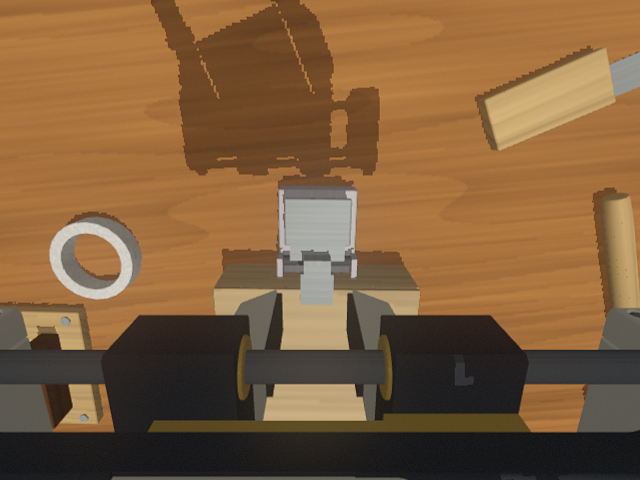

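The wrist view shows the paddle plate with corners near (284,198), (353,198), (353,251) and (284,251). The hook sits just below it at (317,270).

Run:
```python
from h import *
P=np.array([ray("wrist",*p,56) for p in[(284,198),(353,198),(354,251),(283,251)]])[:,:2]
print(P.round(1),P.mean(0).round(1)); 
e=[ray("wrist",*p,66)[:2].round(1) for p in[(215,290),(419,290)]];print(e)
print(bot.get_obs()["grip_width"])
```

```text
[[384.1 181.4]
 [389.8 241.4]
 [438.6 239.2]
 [432.6 174.7]] [411.3 209.2]
[array([460.9, 109.5]), array([478.2, 295.2])]
25.726906585237117
```

```bash
python3 -m pendant '[[[0,0,-0.53],[0,0,0],-1],[[0,0,-0.53],[0,0,0],-1],[[0,0,-0.53],[0,0,0],-1],[[0,0,-0.53],[0,0,0],-1],[[0,0,-0.53],[0,0,0],-1],[[0,0,-0.53],[0,0,0],-1],[[0,0,-0.53],[0,0,0],-1],[[0,0,-0.53],[0,0,0],-1],[[-0.03,0,-0.53],[0,0,0],-1],[[-0.03,0,-0.53],[0,0,0],-1]]'
python3 -m pendant '[[[0,0,-0.1],[0,0,0],-1],[[0,0,-0.1],[0,0,0],-1],[[0,0,-0.1],[0,0,0],-1],[[0,0,-0.1],[0,0,0],-1],[[0,0,-0.1],[0,0,0],-1],[[0,0,-0.1],[0,0,0],-1],[[0,0,0],[0,0,0],-1],[[0,0,0],[0,0,0],-1],[[0,0,0],[0,0,0],-1],[[0,0,0],[0,0,0],-1]]'
python3 - <<'E'
from h import *
cv2.imwrite("pics/s1.png",bot.capture("scene"))
i=cv2.imread("pics/s1.png")[100:300,180:450]; cv2.imwrite("pics/s1c.png",cv2.resize(i,None,fx=2,fy=2))
E
```

```text
time: 1.82
tool_pos: [400.9, 211.2, 83.8]
tcp_rot: [-3.142, -0.0, 3.048]
contact_force: [-0.2, 0.0, -0.2]
grip_width: 0.7
finger_force: 0.0
time: 2.65
tool_pos: [400.9, 211.1, 66.9]
tcp_rot: [3.141, -0.0, 3.048]
contact_force: [-4.4, 0.7, 4.4]
grip_width: 0.4
finger_force: 2.4
```

View pics/s1c.png

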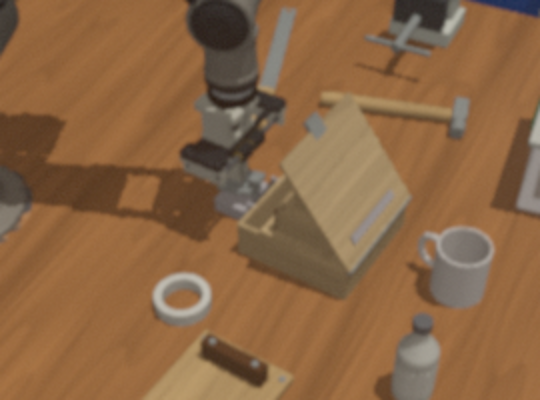

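The lid has come free and is swinging open (hinge to the right), and the hand is clear of it. I'll wait, lift straight up and open the gripper.

```bash
python3 -m pendant '[[[0,0,0],[0,0,0],-1],[[0,0,0],[0,0,0],-1],[[0,0,0],[0,0,0],-1],[[0,0,0],[0,0,0],-1],[[0,0,0.3],[0,0,0],-1],[[0,0,0.5],[0,0,0],-1],[[0,0,0.8],[0,0,0],-1],[[0,0,0.8],[0,0,0],-1],[[0,0,0.8],[0,0,0],-1],[[0,0,0.8],[0,0,0],-1]]'
python3 -m pendant '[[[0,0,0.8],[0,0,0],1],[[0,0,0.8],[0,0,0],1],[[0,0,0.5],[0,0,0],1],[[0,0,0],[0,0,0],1],[[0,0,0],[0,0,0],1],[[0,0,0],[0,0,0],1],[[0,0,0],[0,0,0],1],[[0,0,0],[0,0,0],1],[[0,0,0],[0,0,0],1],[[0,0,0],[0,0,0],1]]'
python3 - <<'E'
from h import *
cv2.imwrite("pics/t2.png",bot.capture("top"))
i=cv2.imread("pics/t2.png")[190:340,200:500]; cv2.imwrite("pics/t2c.png",cv2.resize(i,(750,375),interpolation=cv2.INTER_CUBIC))
E
```

```text
time: 3.53
tool_pos: [402.0, 210.8, 188.7]
tcp_rot: [3.141, 0.002, 3.048]
contact_force: [-0.1, 0.7, -0.4]
grip_width: 0.1
finger_force: 0.0
time: 4.37
tool_pos: [401.1, 211.0, 249.2]
tcp_rot: [-3.141, -0.001, 3.048]
contact_force: [-0.2, -0.0, -0.1]
grip_width: 62.5
finger_force: 0.0
```

View pics/t2c.png

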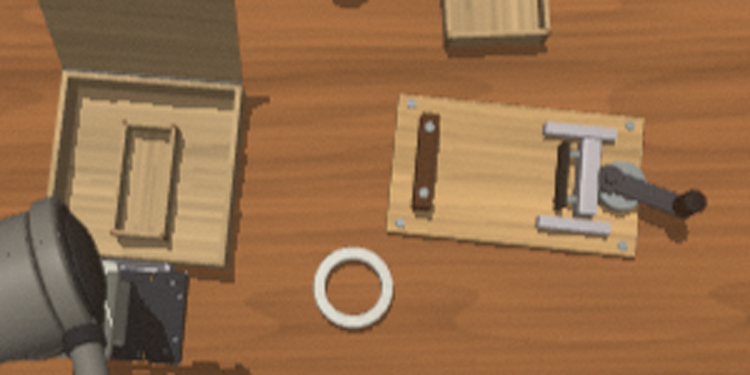

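The lid is fully open. The tray's rim corners are at crop (127,123), (178,127), (167,241) and (114,235). The fence's pad-side top edge runs from (439,117) to (432,212).

Run:
```python
from h import *
c=cam("top")
def g(u,v,z): return ray("top",200+(u+.5)/2.5-.5,190+(v+.5)/2.5-.5,z,c)[:2]
def show(n,Q):
    d=np.roll(Q,-1,0)-Q; print(n,Q.round(),Q.mean(0).round(1),np.linalg.norm(d,axis=1).round(1),np.arctan2(d[:,1],d[:,0]).round(3))
show("tray",np.array([g(*p,46) for p in[(127,123),(178,127),(167,241),(114,235)]]))
show("case",np.array([g(*p,60) for p in[(63,70),(242,84),(222,268),(42,251)]]))
show("fence",np.array([g(*p,50) for p in[(439,117),(432,212)]]))
show("pad",np.array([g(*p,47) for p in[(562,143),(557,207)]]))
```

```text
tray [[609. 213.]
 [603. 159.]
 [483. 170.]
 [490. 226.]] [546.4 192.2] [ 54.3 120.8  55.8 119.1] [-1.67   3.049  1.44  -0.104]
case [[664. 279.]
 [645.  90.]
 [453. 112.]
 [474. 297.]] [559.1 194.6] [189.7 193.4 186.3 191.3] [-1.671  3.029  1.459 -0.095]
fence [[ 608. -116.]
 [ 508. -105.]] [ 557.8 -110.2] [100.6 100.6] [ 3.036 -0.106]
pad [[ 578. -243.]
 [ 511. -235.]] [ 544.6 -238.9] [67.7 67.7] [ 3.015 -0.127]
```

```bash
python3 -m pendant '[[[0.49,-0.063,-0.3],[0,0,0],1],[[0.49,-0.063,-0.3],[0,0,0],1],[[0.49,-0.063,-0.3],[0,0,0],1],[[0.49,-0.063,-0.3],[0,0,0],1],[[0.49,-0.063,-0.3],[0,0,0],1],[[0.49,-0.063,-0.3],[0,0,0],1],[[0.49,-0.063,-0.3],[0,0,0],1],[[0.49,-0.063,-0.3],[0,0,0],1],[[0.49,-0.063,-0.3],[0,0,0],1],[[0.49,-0.063,-0.3],[0,0,0],1]]'
python3 -m pendant '[[[0,0,-0.3],[0,0,0],1],[[0,0,-0.3],[0,0,0],1],[[0,0,-0.3],[0,0,0],1],[[0,0,-0.3],[0,0,0],1],[[0,0,-0.3],[0,0,0],1],[[0,0,-0.3],[0,0,0],1],[[0,0,-0.2],[0,0,0],1],[[0,0,0],[0,0,0],1],[[0,0,0],[0,0,0],1],[[0,0,0],[0,0,0],1]]'
python3 - <<'E'
from h import *
st();cv2.imwrite("pics/w2.png",bot.capture("wrist"))
E
```

```text
time: 5.25
tool_pos: [548.8, 192.0, 159.0]
tcp_rot: [-3.142, -0.0, 3.048]
contact_force: [-0.2, -0.2, -0.3]
grip_width: 92.2
finger_force: 0.0
time: 6.08
tool_pos: [548.5, 192.2, 100.1]
tcp_rot: [3.141, 0.001, 3.048]
contact_force: [0.5, 0.2, 0.2]
grip_width: 91.5
finger_force: 0.0
{'time': 6.083, 'tool_pos': [548.498, 192.221, 100.148], 'tcp_rot': [3.141, 0.001, 3.048], 'contact_force': [0.53, 0.158, 0.167], 'grip_width': 91.465, 'joint_positions': [0.205, 0.587, 1.55, 0.0, 1.003, -1.272]}
```

View pics/w2.png

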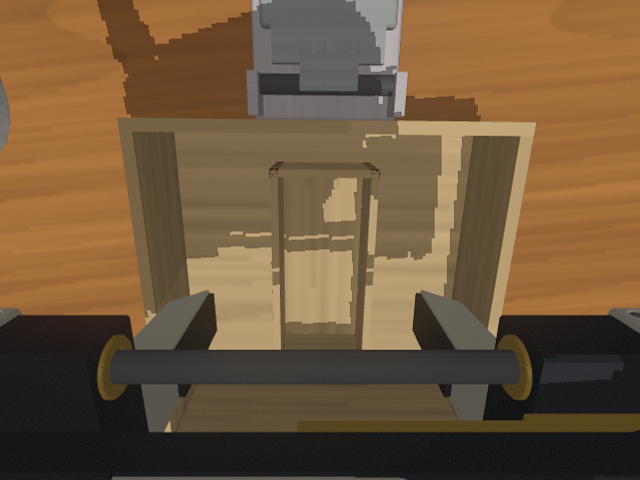

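The tray rim's front edge runs from (269,164) to (380,164), centred between the open fingers.

```bash
python3 - <<'E'
from h import *
a,b=ray("wrist",269,164,46),ray("wrist",380,164,46);m=(a+b)/2;print(a,b,m,m[:2]+60*np.array([.995,-.098]))
E
python3 -m pendant '[[[0,0,-0.3],[0,0,0],1],[[0,0,-0.3],[0,0,0],1],[[0,0,-0.3],[0,0,0],1],[[0,0,-0.3],[0,0,0],1],[[0,0,-0.3],[0,0,0],1],[[0,0,-0.3],[0,0,0],1],[[0,0,-0.3],[0,0,0],1],[[0,0,-0.2],[0,0,0],1],[[0,0,0],[0,0,0],1],[[0,0,0],[0,0,0],1]]'
python3 -m pendant '[[[0,0,0],[0,0,0],0],[[0,0,0],[0,0,0],-0.2],[[0,0,0],[0,0,0],-0.4],[[0,0,0],[0,0,0],-1],[[0,0,0],[0,0,0],-1],[[0,0,0],[0,0,0],-1],[[0,0,0],[0,0,0],-1],[[0,0,0],[0,0,0],-1],[[0,0,0],[0,0,0],-1],[[0,0,0],[0,0,0],-1]]'
```

```text
[482.76975261 176.6663534   46.        ] [487.99098727 232.30872681  46.        ] [485.38036994 204.4875401   46.        ] [545.08036994 198.6075401 ]
time: 6.97
tool_pos: [548.1, 192.1, 30.4]
tcp_rot: [-3.141, -0.001, 3.048]
contact_force: [0.2, 0.2, -0.0]
grip_width: 91.9
finger_force: 0.0
time: 7.8
tool_pos: [548.4, 192.4, 31.0]
tcp_rot: [3.141, 0.001, 3.048]
contact_force: [-0.4, 1.5, 4.4]
grip_width: 55.7
finger_force: 30.0
```

The tray is gripped at 55.7 mm. I'll lift it, carry it over and turn it to the jig's orientation.

```bash
python3 -m pendant '[[[0,0,0.15],[0,0,0],-1],[[0,0,0.3],[0,0,0],-1],[[0,0,0.35],[0,0,0],-1],[[0,0,0.4],[0,0,0],-1],[[0,0,0.4],[0,0,0],-1],[[0,0,0.4],[0,0,0],-1],[[0,0,0.4],[0,0,0],-1],[[0,0,0.4],[0,0,0],-1],[[0,0,0.4],[0,0,0],-1],[[0,0,0.3],[0,0,0],-1]]'
python3 -m pendant '[[[0.01,-0.4,0],[0,0,-0.4],-1],[[0.01,-0.61,0],[0,0,-0.66],-1],[[0.01,-0.61,0],[0,0,-0.66],-1],[[0.01,-0.61,0],[0,0,-0.66],-1],[[0.01,-0.61,0],[0,0,-0.66],-1],[[0.01,-0.61,0],[0,0,-0.66],-1],[[0.01,-0.61,0],[0,0,-0.66],-1],[[0.01,-0.61,0],[0,0,-0.66],-1],[[0.01,-0.61,0],[0,0,-0.66],-1],[[0.01,-0.61,0],[0,0,-0.66],-1]]'
python3 -m pendant '[[[0.01,-0.61,0],[0,0,-0.66],-1],[[0.01,-0.61,0],[0,0,-0.66],-1],[[0.01,-0.61,0],[0,0,-0.66],-1],[[0.01,-0.61,0],[0,0,-0.66],-1],[[0.01,-0.61,0],[0,0,-0.66],-1],[[0.01,-0.61,0],[0,0,-0.66],-1],[[0.01,-0.61,0],[0,0,-0.66],-1],[[0.01,-0.61,0],[0,0,-0.66],-1],[[0.01,-0.5,0],[0,0,-0.56],-1],[[0,-0.4,0],[0,0,-0.4],-1]]'
python3 -m pendant '[[[0,0,0],[0,0,0],-1],[[0,0,0],[0,0,0],-1],[[0,0,0],[0,0,0],-1],[[0,0,0],[0,0,0],-1],[[0,0,0],[0,0,0],-1],[[0,0,0],[0,0,0],-1],[[0,0,0],[0,0,0],-1],[[0,0,0],[0,0,0],-1],[[0,0,0],[0,0,0],-1],[[0,0,0],[0,0,0],-1]]'
python3 - <<'E'
from h import *
st();cv2.imwrite("pics/w3.png",bot.capture("wrist"))
E
```

```text
time: 8.63
tool_pos: [548.5, 192.1, 137.7]
tcp_rot: [3.141, 0.002, 3.048]
contact_force: [0.6, 0.3, -1.6]
grip_width: 55.4
finger_force: 30.0
time: 9.47
tool_pos: [551.1, 14.5, 136.4]
tcp_rot: [3.141, 0.0, 2.283]
contact_force: [0.4, -0.1, -2.3]
grip_width: 56.1
finger_force: 30.0
time: 10.3
tool_pos: [553.8, -159.4, 136.3]
tcp_rot: [3.141, 0.0, 1.534]
contact_force: [0.2, -0.3, -1.1]
grip_width: 56.1
finger_force: 30.0
time: 11.13
tool_pos: [553.9, -157.9, 135.7]
tcp_rot: [3.142, -0.0, 1.538]
contact_force: [-0.2, -0.4, -1.5]
grip_width: 56.0
finger_force: 30.0
{'time': 11.133, 'tool_pos': [553.896, -157.889, 135.73], 'tcp_rot': [3.142, -0.0, 1.538], 'contact_force': [-0.189, -0.438, -1.463], 'grip_width': 56.024, 'joint_positions': [-0.411, 0.537, 1.529, 0.0, 1.076, -0.378]}
```

View pics/w3.png

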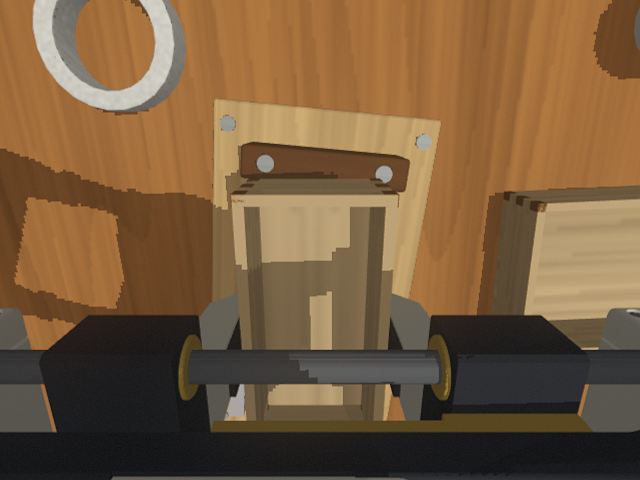

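The wrist view shows the held tray's front rim from (232,194) to (399,194). The fence's pad-side top edge runs from (241,178) to (405,191), and the board's end corners are at (216,99) and (440,122).

Run:
```python
from h import *
def s(n,p,q,z):
    a,b=ray("wrist",*p,z)[:2],ray("wrist",*q,z)[:2]; d=b-a; m=(a+b)/2;print(n,a.round(1),b.round(1),m.round(1),np.linalg.norm(d).round(1),np.arctan2(-d[1],-d[0]).round(3)); return m
s("fence",(241,178),(405,191),50); s("board",(216,99),(440,122),15)
m=s("tray",(232,194),(399,194),150.5); print("tray centre", m-60*np.array([np.cos(1.538),np.sin(1.538)]))
```

```text
fence [ 511.9 -103.1] [ 609.2 -114. ] [ 560.5 -108.5] 97.9 3.03
board [493.6 -56.7] [638.5 -75.5] [566.  -66.1] 146.1 3.013
tray [528.1 -95.3] [583.6 -97.1] [555.9 -96.2] 55.5 3.109
tray centre [ 553.89108545 -156.13566429]
```

```bash
python3 -m pendant '[[[-0.01,-0.06,-0.2],[0,0,-0.0725],-1],[[-0.01,-0.06,-0.2],[0,0,-0.0725],-1],[[-0.01,-0.06,-0.2],[0,0,-0.0725],-1],[[-0.01,-0.06,-0.2],[0,0,-0.0725],-1],[[-0.01,-0.06,-0.2],[0,0,-0.0725],-1],[[-0.01,-0.06,-0.2],[0,0,-0.0725],-1],[[-0.01,-0.06,-0.2],[0,0,-0.0725],-1],[[-0.01,-0.06,-0.2],[0,0,-0.0725],-1],[[-0.01,-0.06,0],[0,0,-0.0725],-1],[[-0.01,-0.06,0],[0,0,-0.0725],-1]]'
python3 -m pendant '[[[0,0,0],[0,0,0],-1],[[0,0,0],[0,0,0],-1],[[0,0,0],[0,0,0],-1],[[0,0,0],[0,0,0],-1],[[0,0,0],[0,0,0],-1],[[0,0,0],[0,0,0],-1],[[0,0,0],[0,0,0],-1],[[0,0,0],[0,0,0],-1],[[0,0,0],[0,0,0],-1],[[0,0,0],[0,0,0],-1]]'
python3 - <<'E'
from h import *
w=bot.capture("wrist"); t=bot.capture("top")
a=cv2.resize(w[60:260,180:460],(560,400)); b=cv2.resize(t[220:300,340:480],(560,320),interpolation=cv2.INTER_CUBIC)
cv2.imwrite("pics/w4.png",np.hstack([cv2.resize(a,(400,286)),cv2.resize(b,(400,286))[:, :]])); cv2.imwrite("pics/w4f.png",w); cv2.imwrite("pics/t4f.png",t)
cv2.imwrite("pics/m4.png",np.vstack([a[:280],b]))
E
```

```text
time: 12.02
tool_pos: [550.7, -176.1, 87.3]
tcp_rot: [-3.141, -0.0, 1.45]
contact_force: [0.8, 0.6, -0.4]
grip_width: 55.8
finger_force: 30.0
time: 12.85
tool_pos: [550.9, -175.9, 87.7]
tcp_rot: [3.142, 0.0, 1.451]
contact_force: [-0.2, 0.7, -0.9]
grip_width: 55.7
finger_force: 30.0
```

View pics/m4.png

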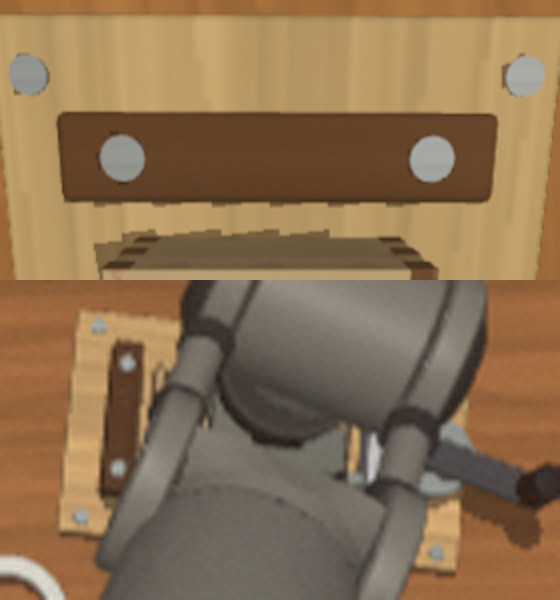

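The wrist crop shows the fence edge square to the tool, at wrist pixels (212,160) to (426,160). The tray end is in front of it and centred at u=315.

Run:
```python
from h import *
a,b=[ray("wrist",u,160.5,50)[:2] for u in(212.5,426)]; t=[ray("wrist",u,194,102.6)[:2] for u in(231,398.5)]
print(a,b,np.linalg.norm(b-a)); y=np.array([np.cos(1.451),np.sin(1.451)]); x=np.array([y[1],-y[0]])
f=(a+b)/2; m=(t[0]+t[1])/2; print(f,m,"gap to fence",(f-m)@y,"lateral",(m-f)@x, "angle",np.arctan2(*(b-a)[::-1]))
```

```text
[ 512.04037013 -102.8912823 ] [ 609.43547286 -114.57598521] 98.09351822808465
[ 560.7379215  -108.73363376] [ 557.87135806 -114.57887324] gap to fence 6.14592962400331 lateral -2.147454218239998 angle -0.11940150204416271
```

```bash
python3 -m pendant '[[[0,0,-0.2],[0,0,0],-1],[[0,0,-0.2],[0,0,0],-1],[[0,0,-0.2],[0,0,0],-1],[[0,0,-0.2],[0,0,0],-1],[[0,0,-0.2],[0,0,0],-1],[[0.01,0,-0.2],[0,0,0],-1],[[0.01,0,-0.1],[0,0,0],-1],[[0,0,-0.1],[0,0,0],-1],[[0,0,-0.05],[0,0,0],-1],[[0,0,0],[0,0,0],-1]]'
python3 -m pendant '[[[0,0,-0.02],[0,0,0],-1],[[0,0,-0.02],[0,0,0],-1],[[0,0,-0.02],[0,0,0],-1],[[0,0,-0.02],[0,0,0],-1],[[0,0,-0.02],[0,0,0],-1],[[0,0,0],[0,0,0],-1],[[0,0,0],[0,0,0],-1],[[0,0,0],[0,0,0],-1],[[0,0,0],[0,0,0],-1],[[0,0,0],[0,0,0],-1]]'
```

```text
time: 13.78
tool_pos: [551.4, -175.9, 43.9]
tcp_rot: [-3.141, -0.0, 1.451]
contact_force: [0.7, 0.2, -1.7]
grip_width: 56.0
finger_force: 30.0
time: 14.62
tool_pos: [551.5, -176.0, 41.3]
tcp_rot: [3.141, 0.0, 1.451]
contact_force: [-0.1, 0.1, -1.5]
grip_width: 56.0
finger_force: 30.0
```

```bash
python3 -m pendant '[[[0,0,-0.015],[0,0,0],-1],[[0,0,-0.015],[0,0,0],-1],[[0,0,-0.015],[0,0,0],-1],[[0,0,0],[0,0,0],-1],[[0,0,0],[0,0,0],-1],[[0,0,0],[0,0,0],-1],[[0,0,0],[0,0,0],-1],[[0,0,0],[0,0,0],-1],[[0,0,0],[0,0,0],-1],[[0,0,0],[0,0,0],-1]]'
```

```text
time: 15.45
tool_pos: [551.5, -175.9, 40.0]
tcp_rot: [3.141, 0.0, 1.451]
contact_force: [-1.0, 1.3, 3.2]
grip_width: 55.8
finger_force: 30.0
```

The force shows the tray resting on the board. I'll open the fingers, then rise.

```bash
python3 -m pendant '[[[0,0,0],[0,0,0],-0.3],[[0,0,0],[0,0,0],0.6],[[0,0,0],[0,0,0],0.6],[[0,0,0],[0,0,0],0.6],[[0,0,0],[0,0,0],0.6],[[0,0,0],[0,0,0],0.6],[[0,0,0],[0,0,0],0.6],[[0,0,0],[0,0,0],0.6],[[0,0,0.1],[0,0,0],0.6],[[0,0,0.2],[0,0,0],0.6]]'
python3 -m pendant '[[[0,0,0.4],[0,0,0],0.6],[[0,0,0.5],[0,0,0],0.6],[[0,0,0.5],[0,0,0],0.6],[[0,0,0.5],[0,0,0],0.6],[[0,0,0.5],[0,0,0],0.6],[[0,0,0.5],[0,0,0],0.6],[[0,0,0.5],[0,0,0],0.6],[[0,0,0.5],[0,0,0],0.6],[[0,0,0.5],[0,0,0],0.6],[[0,0,0.4],[0,0,0],0.6]]'
```

```text
time: 16.28
tool_pos: [551.1, -175.8, 48.6]
tcp_rot: [-3.14, -0.0, 1.451]
contact_force: [0.0, -1.1, -0.3]
grip_width: 73.6
finger_force: 0.0
time: 17.12
tool_pos: [551.7, -176.0, 194.9]
tcp_rot: [3.14, 0.001, 1.451]
contact_force: [0.2, -0.9, -0.2]
grip_width: 73.4
finger_force: 0.0
```

```bash
python3 -m pendant '[[[-0.15,-0.61,0.17],[0,0,0],0.3],[[-0.15,-0.61,0.17],[0,0,0],0.3],[[-0.15,-0.61,0.17],[0,0,0],0.3],[[-0.15,-0.61,0.17],[0,0,0],0.3],[[-0.15,-0.61,0.17],[0,0,0],0.3],[[-0.15,-0.61,0.17],[0,0,0],0.3],[[-0.15,-0.61,0.17],[0,0,0],0.3],[[-0.15,-0.61,0.17],[0,0,0],0.3],[[-0.15,-0.61,0.17],[0,0,0],0.3],[[-0.15,-0.61,0.17],[0,0,0],0.3]]'
python3 -m pendant '[[[0,0,0],[0,0,0],0.3],[[0,0,0],[0,0,0],0.3],[[0,0,0],[0,0,0],0.3],[[0,0,0],[0,0,0],0.3],[[0,0,0],[0,0,0],0.3],[[0,0,0],[0,0,0],0.3],[[0,0,0],[0,0,0],0.3],[[0,0,0],[0,0,0],0.3],[[0,0,0],[0,0,0],0.3],[[0,0,0],[0,0,0],0.3]]'
python3 - <<'E'
from h import *
import pickle
st(); c=cam("wrist"); w=bot.capture("wrist"); cv2.imwrite("pics/w5.png",w); pickle.dump(c,open("c5.pkl","wb"))
cv2.imwrite("pics/t5f.png",bot.capture("top"))
E
```

```text
time: 17.95
tool_pos: [506.1, -359.7, 244.9]
tcp_rot: [3.141, 0.0, 1.451]
contact_force: [0.3, 0.3, -0.2]
grip_width: 59.4
finger_force: 0.0
time: 18.78
tool_pos: [506.5, -358.9, 243.9]
tcp_rot: [3.142, 0.0, 1.451]
contact_force: [-0.6, 0.5, -1.2]
grip_width: 59.9
finger_force: 0.0
{'time': 18.783, 'tool_pos': [506.532, -358.878, 243.856], 'tcp_rot': [3.142, 0.0, 1.451], 'contact_force': [-0.595, 0.452, -1.188], 'grip_width': 59.92, 'joint_positions': [-0.74, 0.521, 1.239, 0.0, 1.382, -0.62]}
```

View pics/w5.png

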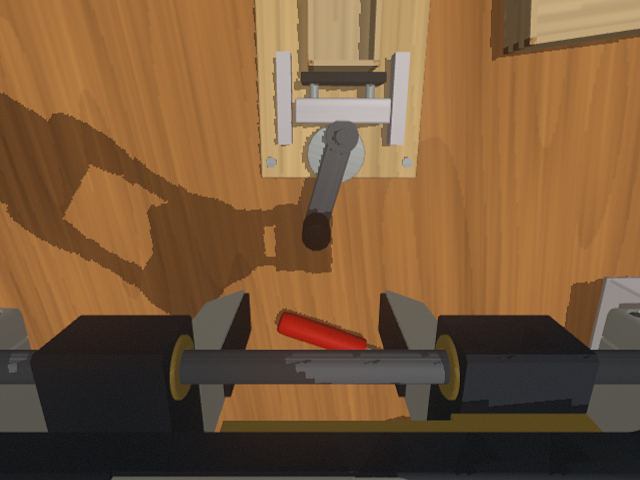

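This view shows the tray end rim at v≈67, the pad top at v≈72–84 (u 301–386), the lever pivot at (342,135) and the knob top at about (316,234). The tray lies square in the bay.

Run:
```python
from h import *
import pickle
c=pickle.load(open("c5.pkl","rb")); g=lambda u,v,z: ray("",u,v,z,c)[:2]
y=np.array([np.cos(1.451),np.sin(1.451)]); x=np.array([y[1],-y[0]]); F=np.array([559.5,-109.2])
for n,p in dict(knobtop=(316,234,94),piv=(342,135,52),pivhi=(342,135,60),padL=(301,72,47),padR=(386,72,47),rimL=(309,67,55),rimR=(378,67,55),brdL=(262,177,15),brdR=(415,178,15)).items():
    q=g(*p); print(n,q.round(1),"rel fence jig xy",((q-F)@x).round(1),((q-F)@y).round(1))
i=cv2.imread("pics/w5.png"); print("col340",i[55:95,340].tolist()); print("col316",[int(i[v,316].sum()) for v in range(205,256)]); print("row232",[int(k.sum()) for k in i[234,296:336]])
T=cv2.imread("pics/t5f.png"); print("top fence..pad row", c[0])
```

```text
knobtop [ 507.5 -358.5] rel fence jig xy -21.9 -253.7
piv [ 538.1 -287.2] rel fence jig xy 0.1 -179.2
pivhi [ 537.6 -286.9] rel fence jig xy -0.5 -179.0
padL [ 510.1 -234.3] rel fence jig xy -34.1 -130.1
padR [ 578.8 -242.5] rel fence jig xy 35.1 -130.1
rimL [ 517.  -232.4] rel fence jig xy -27.5 -127.4
rimR [ 571.3 -238.9] rel fence jig xy 27.2 -127.4
brdL [ 460.1 -318.1] rel fence jig xy -73.7 -219.3
brdR [ 606.8 -336.6] rel fence jig xy 74.2 -220.1
col340 [[113, 154, 179], [113, 154, 179], [113, 154, 179], [114, 155, 179], [113, 156, 180], [119, 161, 186], [122, 164, 189], [120, 163, 189], [121, 164, 189], [124, 167, 192], [101, 141, 165], [55, 76, 92], [60, 81, 97], [58, 80, 96], [59, 80, 96], [61, 82, 97], [55, 73, 87], [51, 61, 68], [52, 60, 68], [51, 58, 66], [51, 59, 68], [51, 60, 69], [50, 58, 66], [53, 61, 69], [54, 61, 68], [52, 59, 67], [47, 56, 65], [45, 53, 63], [40, 49, 58], [44, 50, 60], [47, 61, 72], [65, 92, 113], [75, 106, 132], [72, 104, 128], [91, 132, 162], [110, 158, 190], [112, 161, 193], [114, 165, 197], [114, 164, 196], [114, 164, 196]]
col316 [248, 247, 242, 221, 173, 161, 158, 141, 106, 104, 107, 112, 107, 105, 106, 103, 103, 96, 112, 106, 124, 107, 109, 118, 117, 111, 100, 116, 112, 103, 111, 105, 112, 112, 106, 111, 102, 116, 109, 100, 107, 104, 116, 105, 95, 157, 200, 217, 224, 220, 216]
row232 [206, 202, 208, 208, 208, 196, 98, 109, 109, 109, 101, 107, 103, 106, 104, 116, 103, 108, 111, 105, 103, 118, 113, 110, 111, 107, 113, 115, 111, 113, 115, 106, 108, 95, 140, 268, 352, 339, 338, 341]
top fence..pad row 379.1396494635934
```

```bash
python3 -m pendant '[[[0.003,0,-0.33],[0,0,-0.2333],0.3],[[0.003,0,-0.33],[0,0,-0.2333],0.3],[[0.003,0,-0.33],[0,0,-0.2333],0.3],[[0.003,0,-0.33],[0,0,-0.2333],0.3],[[0.003,0,-0.33],[0,0,-0.2333],0.3],[[0.003,0,-0.33],[0,0,-0.2333],0.3],[[0.003,0,-0.33],[0,0,-0.2333],0.3],[[0.003,0,-0.33],[0,0,-0.2333],0.3],[[0.003,0,-0.33],[0,0,-0.2333],0.3],[[0.003,0,-0.33],[0,0,-0.2333],0.3]]'
python3 -m pendant '[[[0,0,-0.33],[0,0,0],0.3],[[0,0,-0.33],[0,0,0],0.3],[[0,0,-0.33],[0,0,0],0.3],[[0,0,-0.33],[0,0,0],0.3],[[0,0,-0.33],[0,0,0],0.3],[[0,0,-0.33],[0,0,0],0.3],[[0,0,-0.27],[0,0,0],0.3],[[0,0,-0.14],[0,0,0],0.3],[[0,0,0],[0,0,0],0.3],[[0,0,0],[0,0,0],0.3]]'
python3 - <<'E'
import numpy as np
P=np.array([538,-287.]);y=np.array([np.cos(1.451),np.sin(1.451)]);x=np.array([y[1],-y[0]])
k=lambda a:P-80*(np.sin(a)*x+np.cos(a)*y)
A=np.linspace(.28,1.45,21);Q=np.array([k(a) for a in A]);print(Q[0],Q[-1],(np.diff(Q,axis=0)/30).round(3).tolist(),-(A[1]-A[0])/.12)
E
```

```text
time: 19.72
tool_pos: [507.4, -359.0, 144.4]
tcp_rot: [3.141, 0.0, 1.17]
contact_force: [-0.4, -0.3, 0.2]
grip_width: 59.9
finger_force: 0.0
time: 20.55
tool_pos: [507.5, -359.0, 73.1]
tcp_rot: [3.142, 0.0, 1.171]
contact_force: [-0.1, 0.3, -0.7]
grip_width: 59.3
finger_force: 0.0
[ 506.8615409  -360.69122312] [ 458.00004    -287.07999999] [[-0.142, 0.065], [-0.138, 0.073], [-0.133, 0.081], [-0.128, 0.089], [-0.123, 0.096], [-0.117, 0.103], [-0.111, 0.11], [-0.104, 0.116], [-0.097, 0.122], [-0.09, 0.127], [-0.082, 0.132], [-0.075, 0.137], [-0.066, 0.141], [-0.058, 0.145], [-0.049, 0.148], [-0.041, 0.151], [-0.032, 0.153], [-0.023, 0.154], [-0.014, 0.155], [-0.005, 0.156]] -0.4875
```

```bash
python3 -m pendant '[[[0,0,0],[0,0,0],0],[[0,0,0],[0,0,0],-0.2],[[0,0,0],[0,0,0],-0.3],[[0,0,0],[0,0,0],-0.41],[[0,0,0],[0,0,0],-0.41],[[0,0,0],[0,0,0],-0.41],[[0,-0.05,0],[0,0,0],-0.41],[[0,0,0],[0,0,0],-0.41],[[0,0,0],[0,0,0],-0.41],[[0,0,0],[0,0,0],-0.41]]'
python3 -m pendant '[[[-0.142,0.065,0],[0,0,-0.4875],-0.41],[[-0.138,0.073,0],[0,0,-0.4875],-0.41],[[-0.133,0.081,0],[0,0,-0.4875],-0.41],[[-0.128,0.089,0],[0,0,-0.4875],-0.41],[[-0.123,0.096,0],[0,0,-0.4875],-0.41],[[-0.117,0.103,0],[0,0,-0.4875],-0.41],[[-0.111,0.11,0],[0,0,-0.4875],-0.41],[[-0.104,0.116,0],[0,0,-0.4875],-0.41],[[-0.097,0.122,0],[0,0,-0.4875],-0.41],[[-0.09,0.127,0],[0,0,-0.4875],-0.41]]'
```

```text
time: 21.38
tool_pos: [507.3, -360.5, 73.1]
tcp_rot: [-3.142, -0.0, 1.171]
contact_force: [-0.4, 0.9, -0.1]
grip_width: 27.2
finger_force: 0.0
time: 22.22
tool_pos: [472.9, -331.6, 73.5]
tcp_rot: [3.138, -0.001, 0.583]
contact_force: [3.4, -2.4, -2.0]
grip_width: 27.1
finger_force: 2.0
```

The push is about 4 N along the tangent, as expected for the free lever. I'll continue.

```bash
python3 -m pendant '[[[-0.082,0.132,0],[0,0,-0.4875],-0.41],[[-0.075,0.137,0],[0,0,-0.4875],-0.41],[[-0.066,0.141,0],[0,0,-0.4875],-0.41],[[-0.058,0.145,0],[0,0,-0.4875],-0.41],[[-0.049,0.148,0],[0,0,-0.4875],-0.41],[[-0.041,0.151,0],[0,0,-0.4875],-0.41],[[-0.032,0.153,0],[0,0,-0.4875],-0.41],[[-0.023,0.154,0],[0,0,-0.4875],-0.41],[[-0.014,0.155,0],[0,0,-0.4875],-0.41],[[0,0,0],[0,0,0],-0.41]]'
python3 -m pendant '[[[0,0,0],[0,0,0],0.1],[[0,0,0],[0,0,0],0.3],[[0,0,0],[0,0,0],0.3],[[0,0,0],[0,0,0],0.3],[[0,0,0.2],[0,0,0],0.3],[[0,0,0.4],[0,0,0],0.3],[[0,0,0.4],[0,0,0],0.3],[[0,0,0.4],[0,0,0],0.3],[[0,0,0.4],[0,0,0],0.3],[[0,0,0.4],[0,0,0],0.3]]'
```

```text
time: 23.05
tool_pos: [459.6, -292.0, 73.7]
tcp_rot: [3.139, -0.002, 0.058]
contact_force: [1.8, -2.0, 0.2]
grip_width: 27.2
finger_force: 0.9
time: 23.88
tool_pos: [458.6, -291.5, 140.2]
tcp_rot: [3.142, 0.0, 0.06]
contact_force: [-0.4, -0.4, 0.3]
grip_width: 59.6
finger_force: 0.0
```

```bash
python3 -m pendant '[[[0,0,0.345],[0,0,0.6],0.3],[[0.08,-0.112,0.345],[0,0,0.6],0.3],[[0.08,-0.112,0.345],[0,0,0.6],0.3],[[0.08,-0.112,0.345],[0,0,0.6],0.3],[[0.08,-0.112,0.345],[0,0,0.6],0.3],[[0.08,-0.112,0.345],[0,0,0.6],0.3],[[0.08,-0.112,0.345],[0,0,0.6],0.3],[[0.08,-0.112,0.345],[0,0,0.6],0.3],[[0.08,-0.112,0.345],[0,0,0.6],0.3],[[0.08,-0.112,0.345],[0,0,0.6],0.3]]'
python3 -m pendant '[[[0.097,-0.136,0],[0,0,0.65],0.3],[[0.097,-0.136,0],[0,0,0.65],0.3],[[0.097,-0.136,0],[0,0,0.65],0.3],[[0.097,-0.136,0],[0,0,0.65],0.3],[[0.097,-0.136,0],[0,0,0.65],0.3],[[0.097,-0.136,0],[0,0,0.65],0.3],[[0.097,-0.136,0],[0,0,0.65],0.3],[[0.097,-0.136,0],[0,0,0.65],0.3],[[0.095,-0.15,0],[0,0,0.392],0.3],[[0,0,0],[0,0,0],0.3]]'
python3 -m pendant '[[[0,0,0],[0,0,0],0.3],[[0,0,0],[0,0,0],0.3],[[0,0,0],[0,0,0],0.3],[[0,0,0],[0,0,0],0.3],[[0,0,0],[0,0,0],0.3],[[0,0,0],[0,0,0],0.3],[[0,0,0],[0,0,0],0.3],[[0,0,0],[0,0,0],0.3],[[0,0,0],[0,0,0],0.3],[[0,0,0],[0,0,0],0.3]]'
cat > prof.py <<'E'
from h import *
import pickle
c=cam("wrist");w=bot.capture("wrist");cv2.imwrite("pics/w6.png",w);pickle.dump(c,open("c6.pkl","wb"));st()
for f,cc in(("pics/w5.png",pickle.load(open("c5.pkl","rb"))),("pics/w6.png",c)):
    i=cv2.imread(f).astype(int).sum(2)
    for u in(303,306,325,375,383): print(f,u,"from v=40:",[int(k) for k in i[40:135,u]])
    print(ray("",340,100,47,cc).round(1))
E
python3 prof.py
```

```text
time: 24.72
tool_pos: [480.2, -321.8, 243.6]
tcp_rot: [3.142, -0.0, 0.784]
contact_force: [-0.6, -0.8, -0.4]
grip_width: 59.5
finger_force: 0.0
time: 25.55
tool_pos: [506.5, -359.5, 242.8]
tcp_rot: [3.141, 0.0, 1.452]
contact_force: [0.6, -1.0, 0.4]
grip_width: 59.5
finger_force: 0.0
time: 26.38
tool_pos: [506.4, -358.9, 242.7]
tcp_rot: [3.142, -0.0, 1.451]
contact_force: [-0.3, -0.1, 0.5]
grip_width: 60.0
finger_force: 0.0
{'time': 26.433, 'tool_pos': [506.428, -358.886, 242.669], 'tcp_rot': [3.142, -0.0, 1.451], 'contact_force': [-0.275, -0.502, -0.538], 'grip_width': 59.854, 'joint_positions': [-0.74, 0.522, 1.241, 0.0, 1.379, -0.62]}
pics/w5.png 303 from v=40: [323, 319, 318, 320, 325, 323, 322, 321, 327, 324, 326, 322, 326, 324, 326, 327, 327, 320, 324, 329, 327, 330, 327, 326, 331, 327, 324, 323, 331, 326, 333, 278, 164, 170, 173, 170, 180, 177, 178, 177, 174, 164, 152, 145, 139, 214, 310, 331, 319, 428, 511, 502, 499, 505, 493, 482, 485, 441, 452, 526, 547, 556, 553, 555, 552, 546, 538, 541, 540, 537, 534, 538, 539, 539, 541, 538, 539, 537, 539, 549, 548, 513, 412, 314, 332, 3
[... 3921 characters left out ...]
567, 567, 570, 570, 575, 543, 458, 345, 267, 280, 285, 280, 365, 438, 434, 430, 432, 433, 429, 430, 435, 427, 429, 426, 426, 427, 428, 426, 424, 429, 425, 427, 424, 424, 422]
pics/w6.png 383 from v=40: [438, 438, 437, 441, 442, 444, 443, 441, 438, 443, 444, 440, 445, 440, 446, 446, 449, 424, 309, 166, 176, 178, 182, 179, 184, 182, 184, 182, 171, 149, 169, 318, 432, 454, 446, 450, 452, 450, 451, 450, 447, 446, 485, 564, 596, 596, 595, 590, 586, 574, 570, 562, 560, 560, 562, 564, 568, 568, 566, 564, 566, 568, 572, 571, 573, 543, 456, 347, 265, 288, 294, 293, 290, 287, 289, 290, 293, 291, 295, 284, 289, 293, 288, 288, 290, 288, 288, 291, 299, 299, 299, 302, 296, 298, 299]
[ 539.4 -259.4   47. ]
```

Run:
```python
from h import *
import pickle
cs=[pickle.load(open(f"c{k}.pkl","rb")) for k in(5,6)]
y=np.array([np.cos(1.451),np.sin(1.451)])
def edge(k,u,v0,v1,lev,sgn):
    i=cv2.imread(f"pics/w{k}.png").astype(float).sum(2)[:,u]
    for v in range(v0,v1):
        if (i[v]-lev)*(i[v+1]-lev)<=0 and (i[v+1]-i[v])*sgn>0: return v+(i[v]-lev)/(i[v]-i[v+1])
for n,us,r5,r6,lev,s,z in(("pad",(303,306,383),(66,75),(52,62),250,-1,47),("jawrear",(303,306,325,375,383),(117,126),(100,110),480,-1,48)):
    for u in us:
        a,b=edge(5,u,*r5,lev,s),edge(6,u,*r6,lev,s); print(n,u,round(a,2),round(b,2),((ray("",u,b,z,cs[1])-ray("",u,a,z,cs[0]))[:2]@y).round(2))
```

```text
pad 303 71.25 57.48 9.95
pad 306 71.25 57.49 9.94
pad 383 71.75 58.41 9.61
jawrear 303 121.33 105.37 12.55
jawrear 306 121.32 105.4 12.52
jawrear 325 121.46 105.48 12.56
jawrear 375 121.72 105.74 12.54
jawrear 383 121.71 105.72 12.54
```

The pad moved 9.9 mm and the jaw 12.5 mm, so the spring is squeezed about 2.6 mm. Getting to about 4 mm needs roughly 0.09 rad more on the lever.

```bash
python3 -m pendant '[[[-0.157,0.223,0],[0,0,-1],0.3],[[-0.157,0.223,0],[0,0,-1],0.3],[[-0.157,0.223,0],[0,0,-1],0.3],[[-0.157,0.223,0],[0,0,-1],0.3],[[-0.157,0.223,0],[0,0,-1],0.3],[[-0.157,0.223,0],[0,0,-1],0.3],[[-0.157,0.223,0],[0,0,-1],0.3],[[-0.157,0.223,0],[0,0,-1],0.3],[[-0.157,0.223,0],[0,0,-1],0.3],[[-0.157,0.223,0],[0,0,-1],0.3]]'
python3 -m pendant '[[[0,0,-0.5],[0,0,-0.8],0.3],[[0,0,-0.5],[0,0,-0.8],0.3],[[0,0,-0.5],[0,0,0],0.3],[[0,0,-0.5],[0,0,0],0.3],[[0,0,-0.5],[0,0,0],0.3],[[0,0,-0.2],[0,0,0],0.3],[[0,0,0],[0,0,0],0.3],[[0,0,0],[0,0,0],0.3],[[0,0,0],[0,0,0],0.3],[[0,0,0],[0,0,0],0.3]]'
```

```text
time: 27.27
tool_pos: [459.1, -291.7, 242.8]
tcp_rot: [3.141, -0.0, 0.245]
contact_force: [-0.1, -0.3, 0.2]
grip_width: 60.0
finger_force: 0.0
time: 28.1
tool_pos: [459.8, -292.3, 162.7]
tcp_rot: [3.14, -0.001, 0.059]
contact_force: [-0.2, 0.5, -0.9]
grip_width: 59.8
finger_force: 0.0
```

```bash
python3 -m pendant '[[[0,0,-0.4],[0,0,0],0.3],[[0,0,-0.4],[0,0,0],0.3],[[0,0,-0.4],[0,0,0],0.3],[[0,0,-0.4],[0,0,0],0.3],[[0,0,-0.4],[0,0,0],0.3],[[0,0,-0.4],[0,0,0],0.3],[[0,0,-0.4],[0,0,0],0.3],[[0,0,-0.15],[0,0,0],0.3],[[0,0,0],[0,0,0],0],[[0,0,0],[0,0,0],0]]'
python3 -m pendant '[[[0,0,0],[0,0,0],-0.3],[[0,0,0],[0,0,0],-0.41],[[0,0,0],[0,0,0],-0.41],[[0,0,0],[0,0,0],-0.41],[[-0.01,0.06,0],[0,0,-0.19],-0.41],[[-0.01,0.06,0],[0,0,-0.19],-0.41],[[-0.01,0.06,0],[0,0,-0.19],-0.41],[[0,0.06,0],[0,0,-0.18],-0.41],[[0,0,0],[0,0,0],-0.41],[[0,0,0],[0,0,0],-0.41]]'
python3 -m pendant '[[[0,0,0],[0,0,0],0.1],[[0,0,0],[0,0,0],0.3],[[0,0,0],[0,0,0],0.3],[[0,0,0],[0,0,0],0.3],[[0,0,0.2],[0,0,0],0.3],[[0,0,0.4],[0,0,0],0.3],[[0,0,0.4],[0,0,0],0.3],[[0,0,0.4],[0,0,0],0.3],[[0,0,0.4],[0,0,0],0.3],[[0,0,0.4],[0,0,0],0.3]]'
python3 -m pendant '[[[0,0,0.345],[0,0,0.6],0.3],[[0.08,-0.125,0.345],[0,0,0.6],0.3],[[0.08,-0.125,0.345],[0,0,0.6],0.3],[[0.08,-0.125,0.345],[0,0,0.6],0.3],[[0.08,-0.125,0.345],[0,0,0.6],0.3],[[0.08,-0.125,0.345],[0,0,0.6],0.3],[[0.08,-0.125,0.345],[0,0,0.6],0.3],[[0.08,-0.125,0.345],[0,0,0.6],0.3],[[0.08,-0.125,0.345],[0,0,0.6],0.3],[[0.08,-0.125,0.345],[0,0,0.6],0.3]]'
```

```text
time: 28.93
tool_pos: [459.6, -292.2, 73.8]
tcp_rot: [3.141, -0.001, 0.059]
contact_force: [0.2, -0.4, 0.6]
grip_width: 50.7
finger_force: 0.0
time: 29.77
tool_pos: [459.3, -285.7, 73.7]
tcp_rot: [3.139, -0.002, -0.032]
contact_force: [3.3, -4.0, -0.1]
grip_width: 27.4
finger_force: 2.2
time: 30.6
tool_pos: [458.3, -284.6, 140.2]
tcp_rot: [-3.142, 0.0, -0.031]
contact_force: [-0.1, 0.3, 0.1]
grip_width: 59.3
finger_force: 0.0
time: 31.43
tool_pos: [479.9, -318.4, 243.6]
tcp_rot: [-3.141, -0.0, 0.692]
contact_force: [-0.6, 0.6, 0.2]
grip_width: 60.3
finger_force: 0.0
```

```bash
python3 -m pendant '[[[0.098,-0.15,0],[0,0,0.703],0.3],[[0.098,-0.15,0],[0,0,0.703],0.3],[[0.098,-0.15,0],[0,0,0.703],0.3],[[0.098,-0.15,0],[0,0,0.703],0.3],[[0.098,-0.15,0],[0,0,0.703],0.3],[[0.098,-0.15,0],[0,0,0.703],0.3],[[0.098,-0.15,0],[0,0,0.703],0.3],[[0.098,-0.15,0],[0,0,0.703],0.3],[[0.098,-0.15,0],[0,0,0.703],0.3],[[0,0,0],[0,0,0],0.3]]'
python3 -m pendant '[[[0,0,0],[0,0,0],0.3],[[0,0,0],[0,0,0],0.3],[[0,0,0],[0,0,0],0.3],[[0,0,0],[0,0,0],0.3],[[0,0,0],[0,0,0],0.3],[[0,0,0],[0,0,0],0.3],[[0,0,0],[0,0,0],0.3],[[0,0,0],[0,0,0],0.3],[[0,0,0],[0,0,0],0.3],[[0,0,0],[0,0,0],0.3]]'
python3 - <<'E'
from h import *
import pickle
c=cam("wrist");cv2.imwrite("pics/w7.png",bot.capture("wrist"));T=bot.capture("top");cv2.imwrite("pics/t7.png",T)
i=cv2.imread("pics/w7.png").astype(int).sum(2)
cs=pickle.load(open("c5.pkl","rb")); y=np.array([np.cos(1.451),np.sin(1.451)])
def edge(u,v0,v1,lev):
    k=i[:,u].astype(float)
    for v in range(v0,v1):
        if k[v]>lev>=k[v+1]: return v+(k[v]-lev)/(k[v]-k[v+1])
for n,u,v5,v0,v1,lev,z in(("pad",303,71.25,50,64,250,47),("pad",306,71.25,50,64,250,47),("pad",383,71.75,50,64,250,47),("jaw",303,121.33,96,110,480,48),("jaw",325,121.46,96,110,480,48),("jaw",375,121.72,96,110,480,48)):
    v=edge(u,v0,v1,lev); print(n,u,v,v and ((ray("",u,v,z,c)-ray("",u,v5,z,cs))[:2]@y).round(2))
a=cv2.imread("pics/t2.png").astype(int)
d=(abs(T.astype(int)-a).sum(2)>90).astype(np.uint8); d=cv2.morphologyEx(d,cv2.MORPH_OPEN,np.ones((3,3)))
for s in cv2.connectedComponentsWithStats(d)[2][1:]: print("changed bbox",s.tolist())
E
```

```text
time: 32.27
tool_pos: [506.6, -359.5, 242.8]
tcp_rot: [3.142, 0.0, 1.451]
contact_force: [-0.4, -0.4, -0.1]
grip_width: 59.8
finger_force: 0.0
time: 33.1
tool_pos: [506.5, -359.0, 242.7]
tcp_rot: [3.142, 0.0, 1.448]
contact_force: [0.3, -0.1, 0.1]
grip_width: 60.0
finger_force: 0.0
pad 303 57.32710280373832 9.94
pad 306 57.22 10.01
pad 383 57.70175438596491 9.83
jaw 303 103.6027397260274 13.81
jaw 325 103.675 13.79
jaw 375 103.77380952380952 13.79
changed bbox [413, 191, 165, 234, 10681]
changed bbox [542, 205, 68, 69, 2172]
changed bbox [530, 224, 6, 5, 21]
changed bbox [539, 237, 8, 7, 40]
changed bbox [246, 240, 23, 42, 244]
changed bbox [247, 243, 27, 46, 268]
changed bbox [423, 245, 10, 30, 228]
changed bbox [434, 245, 6, 17, 86]
changed bbox [377, 246, 46, 14, 248]
changed bbox [442, 259, 24, 21, 260]
changed bbox [374, 265, 48, 10, 282]
changed bbox [475, 266, 4, 3, 12]
changed bbox [500, 266, 3, 3, 9]
changed bbox [218, 270, 3, 3, 9]
changed bbox [505, 271, 3, 3, 9]
changed bbox [433, 272, 3, 3, 9]
changed bbox [437, 273, 16, 33, 309]
changed bbox [146, 274, 349, 206, 24257]

[... 313 characters left out ...]
hanged bbox [429, 383, 5, 5, 22]
changed bbox [277, 389, 19, 18, 202]
changed bbox [235, 401, 5, 3, 15]
changed bbox [188, 408, 44, 72, 2094]
changed bbox [269, 409, 33, 18, 306]
changed bbox [231, 411, 22, 35, 338]
changed bbox [466, 412, 3, 3, 9]
changed bbox [255, 416, 9, 18, 86]
changed bbox [226, 424, 4, 4, 16]
changed bbox [190, 427, 3, 3, 9]
changed bbox [474, 427, 21, 14, 160]
changed bbox [245, 429, 41, 51, 827]
changed bbox [261, 439, 5, 5, 19]
changed bbox [286, 459, 47, 21, 666]
changed bbox [182, 466, 6, 3, 18]
changed bbox [364, 467, 13, 13, 101]
changed bbox [182, 471, 3, 6, 18]
changed bbox [230, 475, 3, 3, 9]
changed bbox [190, 478, 3, 2, 6]
changed bbox [353, 478, 6, 2, 12]
```

The jaw moved 13.8 mm and the pad 9.9 mm, so the squeeze is about 3.9 mm. The pad position didn't change between the two measurements, so the tray is seated on the fence. In the top view the open lid and the bystanders are unchanged, and the robot touches nothing.

```bash
python3 -c "
from plant import bot
print(bot.close_job())"
```

```text
the job is handed in; nothing more can be done
None
```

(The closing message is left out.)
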